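Line up the pantry canisters by height

TASK

Stand the four steel canisters in a row on the birch board, one in the middle of each cork pad, in order of height: the tallest on the pad next to the blue bottle, the shortest on the pad farthest from it. Keep the canisters upright, and leave the bottle standing where it is.

Things in the scene. Friction and masses are not known exactly. Their poses are not given: they have to be found in the camera images.
- can_largest: Loose upright steel canister, 70 mm across its lid, 140 mm tall to the top of the lid, which does not come off. On the middle of the lid stands a wooden knob, a cylinder 22 mm across and 32 mm tall, strong enough to lift by (knob top 172 mm above the foot). Origin: centre of its foot; z up its axis. 0.08 to 0.45 kg. Starts on the counter (z = 0).
- can_large: Loose upright steel canister, 62 mm across its lid, 115 mm tall to the top of the lid, which does not come off. On the middle of the lid stands a wooden knob, a cylinder 22 mm across and 32 mm tall, strong enough to lift by (knob top 147 mm above the foot). Origin: centre of its foot; z up its axis. 0.08 to 0.45 kg. Starts on the counter (z = 0).
- can_medium: Loose upright steel canister, 54 mm across its lid, 90 mm tall to the top of the lid, which does not come off. On the middle of the lid stands a wooden knob, a cylinder 22 mm across and 32 mm tall, strong enough to lift by (knob top 122 mm above the foot). Origin: centre of its foot; z up its axis. 0.08 to 0.45 kg. Starts on the counter (z = 0).
- can_small: Loose upright steel canister, 46 mm across its lid, 65 mm tall to the top of the lid, which does not come off. On the middle of the lid stands a wooden knob, a cylinder 22 mm across and 32 mm tall, strong enough to lift by (knob top 97 mm above the foot). Origin: centre of its foot; z up its axis. 0.08 to 0.45 kg. Starts on the counter (z = 0).
- pad_a: One of four identical fixed cork pads, 80 mm across, 3 mm thick, in a straight row, 100 mm apart centre to centre, on a fixed birch board 12 mm thick; which pad has this name differs from start to start. Origin: centre of its underside; its top is 15 mm above the counter. The row runs left to right (y), turned by up to 9 degrees.
- pad_b: One of four identical fixed cork pads, 80 mm across, 3 mm thick, in a straight row, 100 mm apart centre to centre, on a fixed birch board 12 mm thick; which pad has this name differs from start to start. Origin: centre of its underside; its top is 15 mm above the counter. The row runs left to right (y), turned by up to 9 degrees.
- pad_c: One of four identical fixed cork pads, 80 mm across, 3 mm thick, in a straight row, 100 mm apart centre to centre, on a fixed birch board 12 mm thick; which pad has this name differs from start to start. Origin: centre of its underside; its top is 15 mm above the counter. The row runs left to right (y), turned by up to 9 degrees.
- pad_d: One of four identical fixed cork pads, 80 mm across, 3 mm thick, in a straight row, 100 mm apart centre to centre, on a fixed birch board 12 mm thick; which pad has this name differs from start to start. Origin: centre of its underside; its top is 15 mm above the counter. The row runs left to right (y), turned by up to 9 degrees.
- bottle: Blue glass swing-top bottle, 60 mm across, 188 mm tall, 0.45 kg, loose and upright on the birch board at the left or right end of the row, in line with the pads, 130 mm from the nearest pad (centres). A white ramekin, 60 mm across, 50 mm tall, stands likewise at the other end. Origin: centre of its foot; z up.
Mind the look-alikes: they are no part of the job. Leave any red or yellow look-alike of the bottle alone.

How it is judged (in metres and radians):
At the end, for the whole second after the job is handed in: Each canister stands upright (0.08 rad) and at rest on its pad, within 13 mm of its middle, tallest to shortest going away from the bottle; the bottle is upright, within 25 mm of its start. Never a canister tipped beyond 0.7 rad, nor the bottle beyond 0.4 (((horizontal distance between can_largest and pad_a below 0.013 m and horizontal distance between pad_a and bottle between 0.08 and 0.18 m) or (horizontal distance between can_largest and pad_b below 0.013 m and horizontal distance between pad_b and bottle between 0.08 and 0.18 m) or (horizontal distance between can_largest and pad_c below 0.013 m and horizontal distance between pad_c and bottle between 0.08 and 0.18 m) or (horizontal distance between can_largest and pad_d below 0.013 m and horizontal distance between pad_d and bottle between 0.08 and 0.18 m)) and height (world z) of can_largest between 0.011 and 0.019 m and angle between each of can_largest, can_large, can_medium, can_small's own z axis and vertical below 0.08 rad and linear speed of each of can_largest, can_large, can_medium, can_small below 0.02 m/s and ((horizontal distance between can_large and pad_a below 0.013 m and horizontal distance between pad_a and bottle between 0.18 and 0.28 m) or (horizontal distance between can_large and pad_b below 0.013 m and horizontal distance between pad_b and bottle between 0.18 and 0.28 m) or (horizontal distance between can_large and pad_c below 0.013 m and horizontal distance between pad_c and bottle between 0.18 and 0.28 m) or (horizontal distance between can_large and pad_d below 0.013 m and horizontal distance between pad_d and bottle between 0.18 and 0.28 m)) and height (world z) of can_large between 0.011 and 0.019 m and ((horizontal distance between can_medium and pad_a below 0.013 m and horizontal distance between pad_a and bottle between 0.28 and 0.38 m) or (horizontal distance between can_medium and pad_b below 0.013 m and horizontal distance between pad_b and bottle between 0.28 and 0.38 m) or (horizontal distance between can_medium and pad_c below 0.013 m and horizontal distance between pad_c and bottle between 0.28 and 0.38 m) or (horizontal distance between can_medium and pad_d below 0.013 m and horizontal distance between pad_d and bottle between 0.28 and 0.38 m)) and height (world z) of can_medium between 0.011 and 0.019 m and ((horizontal distance between can_small and pad_a below 0.013 m and horizontal distance between pad_a and bottle between 0.38 and 0.48 m) or (horizontal distance between can_small and pad_b below 0.013 m and horizontal distance between pad_b and bottle between 0.38 and 0.48 m) or (horizontal distance between can_small and pad_c below 0.013 m and horizontal distance between pad_c and bottle between 0.38 and 0.48 m) or (horizontal distance between can_small and pad_d below 0.013 m and horizontal distance between pad_d and bottle between 0.38 and 0.48 m)) and height (world z) of can_small between 0.011 and 0.019 m and distance of bottle from where it was at the start of the episode below 0.025 m and angle between bottle's own z axis and vertical below 0.1 rad); the robot touches nothing.
It fails at once if a canister is tipped over (angle between any of can_largest, can_large, can_medium, can_small's own z axis and vertical above 0.7 rad).
It fails at once if the blue bottle is knocked over (angle between bottle's own z axis and vertical above 0.4 rad).
It also fails if it takes over 104 s, if anything falls off the work surface, if the arm or the gripper's body presses on something with over 40 N, if the wrist force passes 120 N, or if a joint passes its speed limit or range.

ROBOT

A 6-joint arm with a two-finger parallel gripper is mounted at the origin on the work surface. World frame = base frame: x ahead of the robot, y to its left, z up, the work surface at z = 0. Lengths are in m, angles in degrees, forces in N, time in s.
With the tool pointing down it reaches from about 0.4 to 0.825 m from the base axis. Payload 7 kg.
Tool frame: the origin (TCP) lies at the very end of the fingers, on their centre line; the grasp point (between the pads) lies 19 mm behind it (bot.grip_point_offset is the distance from the TCP to the grasp point, in m); z points along the fingers, y is the line along which they close (so a half turn about z gives the same grasp; the last joint's range is limited). The gripper opens to 88 mm and grips with 3 to 60 N. Pads are 19 mm wide; open, the fingers measure 130 mm over their backs; the gripper's body (78 mm by 193 mm) begins 47 mm behind the grasp point.
Start: joints at [-52.993, 20.546, 0.682, 0, -70.136, -16.507], TCP at [0.236, -0.632, 0.227] pointing down, gripper open.
Joint ranges: [-176.03, 176.03], [-82.01, 121.73], [-58.28, 71.71], [-173.87, 95.51], [-174.79, -0.11], [-173.66, 173.66]. Speed limits (degrees/s): [136.94, 136.94, 172.46, 180, 180, 180].

INTERFACE

Orientations are given as a 3x3 rotation matrix whose columns are the frame's x, y, z axes.
In Python, from rig import bot gives the robot as it stands. The module is installed in compiled form; this text tells all that it offers.
- The arm moves only by the tool apply_moves, never from a script. Its argument "increments" is a list of rows, each a list of 4 numbers: the shift along the tool's x, y, z in units of 0.2 m (1.0 is 0.2 m), then the turn about the tool's z in units of 0.5 rad (1.0 is 0.5 rad). A call has exactly 10 rows; each row is the pose to reach, as a shift and turn from the pose commanded when the call began, along the tool's axes at that moment; what a row does not reach only later rows make up. A row lasts 1/10 s, in which the tool goes at most 50 mm and 8.59 degrees, less where a joint would pass 70% of its speed; a pose out of reach is approached as far as the arm can. A call with a number of a shift or a turn outside -1 to 1 is refused whole. A call with a gripper value outside its range is refused whole. "gripper" is the opening, from 0 (shut) to 1 (fully open), set as the call begins (left out, the last holds). The fingers move at their own pace and stop on an object; "squeeze" is the grip in N (left out, the last holds). Time passes only in rows, so rows that repeat a pose let the fingers close, or fill a call up. It gives the time, the measured TCP pose, the force, the opening and the grip force at its end, in the units of the state.
- bot.sense(): the state, without advancing time (a new reading comes with each control period).
- bot.get_image(name): name is "side" or "top" or "wrist"; returns a dict with "frame" (400x640x3 uint8, red, green, blue), "fx", "fy", "cx", "cy" (pixels), "R" (3x3) and "t" (3): a world point X has camera coordinates R X + t. Camera axes: x right, y down, z forward; pixel columns grow to the right and rows downward; lengths in m; the calibration is good to about 2 mm. A picture is of the moment at which its call begins. There is no depth.
- bot.close_job(): hands the job in; it is judged then, once.
The state is a dict: "clock": time; "q": joint angles; "qvel": joint speeds; "tau": joint torques, N m; "eef_pos": TCP position; "orientation": TCP orientation; "ft_force": force on the tool from outside, world axes, zero at the start; "wrist_torque": the same for the moment, N m; "opening": finger opening in m; "finger_force": force on a finger pad.
Only numpy, scipy, OpenCV 4.12 (cv2) and the standard library are available. Lean on these libraries where they do the work, as an engineer would, in place of code of your own. Each camera call takes 0.05 s, during which the arm holds its last target. There are 200 camera calls.

## Working session

There is one attempt and no reset: what is moved stays moved. The work goes in short steps, Python scripts to look and compute and a tool call to move; the robot and the scene stay as the last step left them, time stands still between calls to the robot, and variables do not carry over. Pictures are saved under pics/ and viewed, at most 14 in all, crops included, and the job is handed in when it is done.

Besides the shell and the picture viewer there is one more tool, called after ">>>" by a JSON object that holds its "op" and its "data", one argument or row to a line. apply_moves: Moves the arm, as the interface text tells. Its arguments: {"type":"object","properties":{"increments":{"type":"array","items":{"type":"array","items":{"type":"number","minimum":-1,"maximum":1}}},"gripper":{"type":"number"},"squeeze":{"type":"number"}},"required":["increments"]}

```bash
mkdir -p pics
python3 - <<'E'
from rig import bot
import cv2,pickle
d={}
for n in("side","top","wrist"):
    d[n]=bot.get_image(n); cv2.imwrite(f"pics/{n}0.png",d[n]["frame"][:,:,::-1]); print(n,{k:v for k,v in d[n].items() if k!="frame"})
pickle.dump(d,open("d0.pkl","wb"))
s=bot.sense();print(s["clock"],s["eef_pos"],s["orientation"],bot.grip_point_offset)
E
```

```text
side {'fx': 516.3832083748457, 'fy': 516.3832083748457, 'cx': 318.44505405101796, 'cy': 200.76796235185367, 'R': array([[-0.88642135, -0.46265357, -0.01445208],
       [-0.21795888,  0.44473549, -0.86873717],
       [ 0.4083517 , -0.76691722, -0.49506249]]), 't': array([0.48779199, 0.18207063, 0.92871081])}
top {'fx': 372.29659727151574, 'fy': 372.29659727151574, 'cx': 320.87915219468937, 'cy': 204.69777441957729, 'R': array([[-0.01556634, -0.99969673,  0.01908257],
       [-0.99832221,  0.01447475, -0.05606471],
       [ 0.05577149, -0.01992327, -0.99824476]]), 't': array([-0.03456803,  0.53023293,  1.0716611 ])}
wrist {'fx': 310.5412535603929, 'fy': 310.5412535603929, 'cx': 318.0496028760351, 'cy': 198.73803406147607, 'R': array([[-3.50961269e-01,  9.36389814e-01,  5.51162936e-04],
       [ 9.01130304e-01,  3.37585798e-01,  2.72029418e-01],
       [ 2.54539512e-01,  9.59684596e-02, -9.62288778e-01]]), 't': array([ 0.67564652, -0.03307049,  0.39022627])}
0.15 [ 0.23622985 -0.63191561  0.22585158] [[-9.36686179e-01 -3.50169460e-01 -5.92485781e-04]
 [-3.50169926e-01  9.36685505e-01  1.13499526e-03]
 [ 1.57532166e-04  1.27060507e-03 -9.99999180e-01]] 0.0188
```

View pics/top0.png

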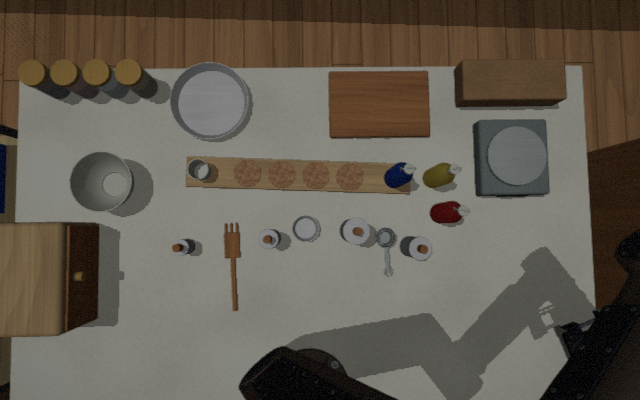

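View pics/side0.png

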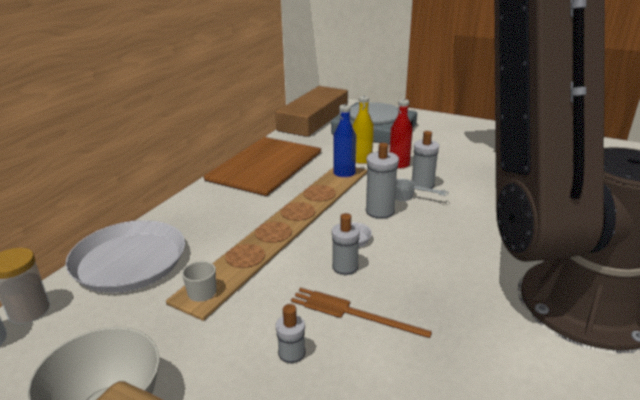

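The top view shows the blue bottle at the right end of the row (400,175) and the pads at columns 248, 282, 316 and 350, near row 175. The canister knobs are at about small (183,245), medium (268,239), largest (358,232) and large (423,249). The side view shows the same knobs at (290,316), (346,222), (383,153) and (427,138). There is a spoon and a tin near the larger cans and a bowl between medium and largest.

```bash
cat > h.py <<'E'
import numpy as np,cv2
def P(c): 
    K=np.array([[c["fx"],0,c["cx"]],[0,c["fy"],c["cy"]],[0,0,1]]); return K@np.c_[c["R"],c["t"]]
def tri(c1,p1,c2,p2):
    X=cv2.triangulatePoints(P(c1),P(c2),np.float64(p1).reshape(2,1),np.float64(p2).reshape(2,1)); X=(X[:3]/X[3]).ravel()
    e=[float(np.linalg.norm(proj(c,X)-p)) for c,p in((c1,p1),(c2,p2))]
    return X,e
def proj(c,X):
    q=P(c)@np.r_[X,1]; return q[:2]/q[2]
def ray(c,p,z):
    d=c["R"].T@np.array([(p[0]-c["cx"])/c["fx"],(p[1]-c["cy"])/c["fy"],1]); o=-c["R"].T@c["t"]
    return o+d*(z-o[2])/d[2]
def brown(f,lo=(4,100,50),hi=(16,255,255)):
    return cv2.inRange(cv2.cvtColor(f,cv2.COLOR_RGB2HSV),np.array(lo),np.array(hi))
def blob(m,p,r=14,n=None):
    """component nearest to p: area, bbox-centre, centroid"""
    k,l,s,c=cv2.connectedComponentsWithStats(m)
    ok=[i for i in range(1,k) if s[i,4]>=12]
    i=min(ok,key=lambda i:np.linalg.norm(c[i]-p)); return c[i],s[i]
E
python3 - <<'E'
import pickle;from h import *
d=pickle.load(open("d0.pkl","rb"));T,S=d["top"],d["side"]
for n,p in(("top",[(183,245),(268,239),(358,232),(423,249),(248,173),(350,176)]),("side",[(290,316),(346,222),(383,153),(427,138),(246,255),(320,193)])):
    h=cv2.cvtColor(d[n]["frame"],cv2.COLOR_RGB2HSV)
    for x,y in p: print(n,x,y,h[y,x],h[y+1,x+1])
tm,sm=brown(T["frame"]),brown(S["frame"])
for nm,a,b in(("small",(183,245),(290,316)),("med",(268,239),(346,222)),("largest",(358,232),(383,153)),("large",(423,249),(427,138)),
  ("p1",(248,173),(246,255)),("p2",(282,174),(273,232)),("p3",(316,175),(298,210)),("p4",(350,176),(320,193))):
    ca,sa=blob(tm,a);cb,sb=blob(sm,b);X,e=tri(T,ca,S,cb);print(nm,ca.round(1),sa,cb.round(1),sb,X.round(4),np.round(e,1))
g=lambda n,y0,y1,x0,x1:cv2.resize(d[n]["frame"][y0:y1,x0:x1],None,fx=3,fy=3,interpolation=2)
cv2.imwrite("pics/c1.png",np.vstack([g("top",150,265,170,436)])[:,:,::-1])
E
```

```text
top 183 245 [60  6 86] [15  7 78]
top 268 239 [ 13 141  94] [ 14 149  91]
top 358 232 [ 12 144  90] [ 13 149  89]
top 423 249 [ 13 147  90] [ 14 157  91]
top 248 173 [ 12 114 103] [ 13 111 103]
top 350 176 [ 14 118  99] [ 16 118 104]
side 290 316 [ 13 160 105] [ 13 173  99]
side 346 222 [ 15 181 104] [ 13 168 103]
side 383 153 [ 14 173 100] [ 15 176  90]
side 427 138 [ 15 181  96] [ 13 181  96]
side 246 255 [ 13 136 142] [ 14 140 140]
side 320 193 [ 13 142 147] [ 13 138 153]
small [176.  247.9] [173 245   7   7  43] [289.3 315.1] [283 304  13  23 249] [0.4154 0.3514 0.0846] [0.2 0.2]
med [267.  239.1] [264 236   7   7  44] [345.2 222. ] [341 214  10  17 156] [0.4365 0.104  0.1071] [0.5 0.4]
largest [357.1 231. ] [353 228   9   7  51] [382.7 149.9] [379 143   9  15 118] [ 0.4551 -0.1298  0.1578] [0.6 0.4]
large [423.3 249.1] [420 246   8   7  49] [426.9 137.4] [423 131   8  14  89] [ 0.4061 -0.3045  0.1304] [1.  0.6]
p1 [247.  172.6] [233 159  29  28 608] [245.4 255.7] [224 242  45  29 853] [0.627  0.1725 0.0126] [0. 0.]
p2 [281.2 173.9] [267 160  29  28 600] [273.  232.1] [248 217  48  29 742] [0.6229 0.0728 0.0121] [0.3 0.2]
p3 [315.3 175. ] [301 162  29  27 605] [297.8 211.2] [279 198  38  25 582] [ 0.6178 -0.0273  0.0129] [0.2 0.1]
p4 [349.4 176.1] [336 163  28  28 605] [320.2 192.6] [303 177  36  27 520] [ 0.6122 -0.128   0.0136] [0.2 0.1]
```

View pics/c1.png

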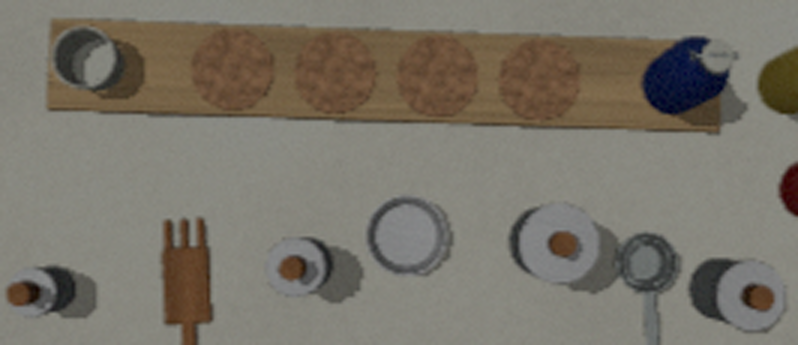

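Pad and knob positions from the two views agree well, and the heights match the text. Next I'll check clearance to the red bottle and the wall of obstacles.

Run:
```python
import pickle;from h import *
d=pickle.load(open("d0.pkl","rb"));T,S=d["top"],d["side"]
print("redfoot",ray(S,(401,162),0.0),"redcap",tri(T,(462,209),S,(404,102)),"bluefoot",ray(S,(344,171),.012),"cap blue",tri(T,(411,168),S,(345,109)),"yellow",tri(T,(456,169),S,(364,99)))
k={"small":(.4154,.3514),"med":(.4365,.104),"lgst":(.4551,-.1298),"lg":(.4061,-.3045)}
```

```text
redfoot [ 0.50211822 -0.40744816  0.        ] redcap (array([ 0.5020795 , -0.39209103,  0.17912376]), [1.0954733787312665, 0.543449577341215]) bluefoot [ 0.6114074  -0.26458217  0.012     ] cap blue (array([ 0.60962392, -0.26425074,  0.18494969]), [0.5567020125936698, 0.2880461607196582]) yellow (array([ 0.60742127, -0.38035161,  0.17583355]), [0.7081001060074824, 0.34559296008237245])
```

>>> {"op": "apply_moves", "data": {
  "increments": [
    [0,0,-0.1,0.2],
    [0,0,-0.3,0.45],
    [0,0,-0.5,0.716],
    [0,0,-0.5,0.716],
    [0,0,-0.5,0.716],
    [0,0,-0.5,0.716],
    [0,0,-0.5,0.716],
    [0,0,-0.5,0.716],
    [0,0,-0.5,0.716],
    [0,0,-0.5,0.716]
  ],
  "gripper": 0.6,
  "squeeze": 25
}}

```text
clock: 1.15
eef_pos: [0.2363, -0.6322, 0.3262]
orientation: [[-1.0, 0.0, -0.0], [0.0, 1.0, 0.0], [0.0, 0.0, -1.0]]
ft_force: [0.5, -0.2, 0.3]
opening: 0.0526
finger_force: 0.0
```

>>> {"op": "apply_moves", "data": {
  "increments": [
    [-0.05,0.1,0,0],
    [-0.11,0.22,0,0],
    [-0.18,0.36,0,0],
    [-0.25,0.5,0,0],
    [-0.32,0.64,0,0],
    [-0.39,0.78,0,0],
    [-0.45,0.9,0,0],
    [-0.5,1,0,0],
    [-0.5,1,0,0],
    [-0.5,1,0,0]
  ]
}}

```text
clock: 2.15
eef_pos: [0.3367, -0.432, 0.3269]
orientation: [[-1.0, -0.001, 0.0], [-0.001, 1.0, -0.0], [-0.0, -0.0, -1.0]]
ft_force: [-0.1, 0.2, -1.4]
opening: 0.0525
finger_force: 0.0
```

>>> {"op": "apply_moves", "data": {
  "increments": [
    [-0.05,0.1,0,0],
    [-0.11,0.22,0,0],
    [-0.18,0.36,0,0],
    [-0.25,0.5,0,0],
    [-0.32,0.64,0,0],
    [-0.39,0.78,0,0],
    [-0.45,0.9,0,0],
    [-0.5,1,0,0],
    [-0.5,1,0,0],
    [-0.5,1,0,0]
  ]
}}

```text
clock: 3.15
eef_pos: [0.4365, -0.2326, 0.3264]
orientation: [[-1.0, -0.0, -0.0], [-0.0, 1.0, -0.0], [0.0, -0.0, -1.0]]
ft_force: [-1.3, 0.0, -0.3]
opening: 0.0528
finger_force: 0.0
```

>>> {"op": "apply_moves", "data": {
  "increments": [
    [-0.01,0.05,0,0],
    [-0.02,0.12,0,0],
    [-0.04,0.2,0,0],
    [-0.06,0.3,0,0],
    [-0.08,0.4,0,0],
    [-0.094,0.48,0,0],
    [-0.094,0.512,0,0],
    [-0.094,0.512,0,0],
    [-0.094,0.512,0,0],
    [-0.094,0.512,0,0]
  ]
}}

```text
clock: 4.15
eef_pos: [0.4551, -0.1305, 0.3266]
orientation: [[-1.0, 0.001, -0.0], [0.001, 1.0, -0.0], [0.0, -0.0, -1.0]]
ft_force: [0.1, 0.5, 0.4]
opening: 0.0524
finger_force: 0.0
```

Run:
```python
from rig import bot;from h import *
import pickle
w=bot.get_image("wrist");pickle.dump(w,open("w1.pkl","wb"))
s=bot.sense();print(s["eef_pos"],proj(w,(.4551,-.1298,.156)),proj(w,(.612,-.128,.015)))
cv2.imwrite("pics/w1.png",w["frame"][:,:,::-1])
```

```text
[ 0.45512475 -0.13050292  0.32652998] [320.04474912 181.15523411] [320.53957656 255.13145646]
```

View pics/w1.png

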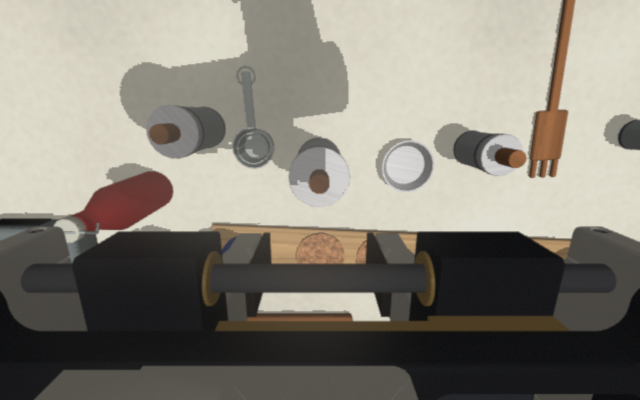

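The wrist view shows the largest knob at (319,181), against a predicted (320,181), so the estimate is confirmed. Descending to grip now.

>>> {"op": "apply_moves", "data": {
  "increments": [
    [0,0,0.1,0],
    [0,0,0.22,0],
    [0,0,0.35,0],
    [0,0,0.48,0],
    [0,0,0.61,0],
    [0,0,0.73,0],
    [0,0,0.82,0],
    [0,0,0.88,0],
    [0,0,0.9,0],
    [0,0,0.9,0]
  ]
}}

```text
clock: 5.2
eef_pos: [0.4553, -0.1301, 0.1465]
orientation: [[-1.0, 0.0, -0.0], [0.0, 1.0, -0.0], [0.0, -0.0, -1.0]]
ft_force: [-0.1, 1.1, -0.7]
opening: 0.0529
finger_force: 0.0
```

>>> {"op": "apply_moves", "data": {
  "increments": [
    [0,0,0,0],
    [0,0,0,0],
    [0,0,0,0],
    [0,0,0,0],
    [0,0,0,0],
    [0,0,0,0],
    [0,0,0,0],
    [0,0,0,0],
    [0,0,0,0],
    [0,0,0,0]
  ],
  "gripper": 0
}}

```text
clock: 6.2
eef_pos: [0.4555, -0.1299, 0.1468]
orientation: [[-1.0, 0.0, 0.001], [0.0, 1.0, -0.0], [-0.001, -0.0, -1.0]]
ft_force: [-1.0, 1.4, 5.6]
opening: 0.0211
finger_force: 25.0
```

>>> {"op": "apply_moves", "data": {
  "increments": [
    [0,0,-0.03,0],
    [0,0,-0.08,0],
    [0,0,-0.14,0],
    [0,0,-0.2,0],
    [0,0,-0.26,0],
    [0,0,-0.32,0],
    [0,0,-0.37,0],
    [0,0,-0.4,0],
    [0,0,-0.4,0],
    [0,0,-0.4,0]
  ]
}}

```text
clock: 7.2
eef_pos: [0.455, -0.1298, 0.2262]
orientation: [[-1.0, 0.0, -0.0], [0.0, 1.0, 0.0], [0.0, 0.0, -1.0]]
ft_force: [0.6, -0.6, -2.7]
opening: 0.0212
finger_force: 25.0
```

>>> {"op": "apply_moves", "data": {
  "increments": [
    [-0.05,0,0,0],
    [-0.13,0,0,0],
    [-0.23,0,0,0],
    [-0.34,0,0,0],
    [-0.45,0,0,0],
    [-0.56,0.01,0,0],
    [-0.66,0.01,0,0],
    [-0.74,0.01,0,0],
    [-0.785,0.01,0,0],
    [-0.785,0.01,0,0]
  ]
}}

```text
clock: 8.2
eef_pos: [0.6135, -0.1279, 0.2251]
orientation: [[-1.0, 0.0, -0.002], [0.0, 1.0, -0.0], [0.002, -0.0, -1.0]]
ft_force: [-1.7, 0.1, -3.2]
opening: 0.0212
finger_force: 25.0
```

>>> {"op": "apply_moves", "data": {
  "increments": [
    [0,0,0.03,0],
    [0,0,0.08,0],
    [0,0,0.14,0],
    [0,0,0.2,0],
    [0,0,0.25,0],
    [0,0,0.28,0],
    [0,0,0.3,0],
    [0,0,0.31,0],
    [0,0,0.32,0],
    [0,0,0.325,0]
  ]
}}

```text
clock: 9.2
eef_pos: [0.6125, -0.1279, 0.1619]
orientation: [[-1.0, 0.0, 0.001], [0.0, 1.0, -0.0], [-0.001, -0.0, -1.0]]
ft_force: [-0.7, 0.5, 3.1]
opening: 0.0218
finger_force: 25.0
```

Run:
```python
from rig import bot;from h import *
S=bot.get_image("side");s=bot.sense();print(s["eef_pos"],s["ft_force"])
cv2.imwrite("pics/s2.png",cv2.resize(S["frame"][80:280,200:460],None,fx=3,fy=3)[:,:,::-1])
```

```text
[ 0.61261512 -0.12796119  0.16200549] [ 0.28403149  0.28860128 -2.03797343]
```

View pics/s2.png

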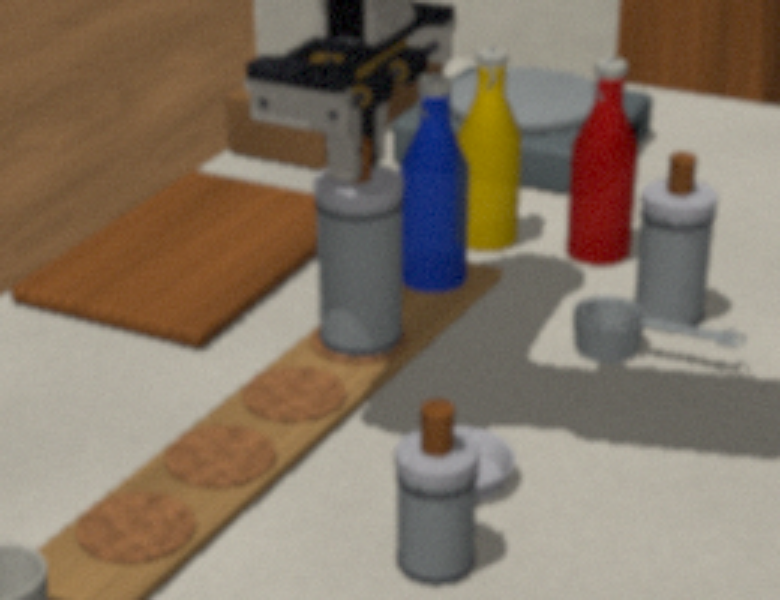

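The side crop shows the largest can upright with its foot at (360,345) on the pad next to the bottle, and the bottle untouched. Releasing it and going to the large can.

>>> {"op": "apply_moves", "data": {
  "increments": [
    [0,0,0.004,0],
    [0,0,0.004,0],
    [0,0,0.004,0],
    [0,0,0.004,0],
    [0,0,0.004,0],
    [0,0,0.004,0],
    [0,0,0.004,0],
    [0,0,0.004,0],
    [0,0,0.004,0],
    [0,0,0.004,0]
  ],
  "gripper": 0.5
}}

```text
clock: 10.25
eef_pos: [0.6123, -0.1279, 0.1608]
orientation: [[-1.0, 0.0, -0.0], [0.0, 1.0, -0.0], [0.0, -0.0, -1.0]]
ft_force: [-0.4, 0.5, -0.3]
opening: 0.0442
finger_force: 0.0
```

>>> {"op": "apply_moves", "data": {
  "increments": [
    [0,0,-0.05,0],
    [0,0,-0.15,0],
    [0,0,-0.27,0],
    [0,0,-0.39,0],
    [0,0,-0.51,0],
    [0,0,-0.63,0],
    [0,0,-0.75,0],
    [0,0,-0.84,0],
    [0,0,-0.9,0],
    [0,0,-0.9,0]
  ]
}}

```text
clock: 11.25
eef_pos: [0.6129, -0.128, 0.343]
orientation: [[-1.0, 0.0, 0.003], [0.0, 1.0, -0.0], [-0.003, -0.0, -1.0]]
ft_force: [-0.3, 0.0, -0.1]
opening: 0.0436
finger_force: 0.0
```

>>> {"op": "apply_moves", "data": {
  "increments": [
    [0.06,-0.05,0,0],
    [0.15,-0.13,0,0],
    [0.28,-0.25,0,0],
    [0.41,-0.37,0,0],
    [0.54,-0.49,0,0],
    [0.67,-0.6,0,0],
    [0.8,-0.71,0,0],
    [0.92,-0.81,0,0],
    [1,-0.88,0,0],
    [1,-0.88,0,0]
  ]
}}

```text
clock: 12.25
eef_pos: [0.4085, -0.3055, 0.3406]
orientation: [[-1.0, 0.003, -0.001], [0.003, 1.0, 0.0], [0.001, 0.0, -1.0]]
ft_force: [0.2, -0.1, 0.3]
opening: 0.0441
finger_force: 0.0
```

>>> {"op": "apply_moves", "data": {
  "increments": [
    [0.03,0,0.05,0],
    [0.03,0,0.15,0],
    [0.03,0,0.27,0],
    [0.03,0,0.39,0],
    [0.03,0,0.5,0],
    [0.03,0,0.6,0],
    [0.03,0,0.68,0],
    [0.03,0,0.73,0],
    [0.03,0,0.75,0],
    [0.03,0,0.75,0]
  ]
}}

```text
clock: 13.25
eef_pos: [0.4059, -0.3037, 0.1903]
orientation: [[-1.0, -0.0, -0.001], [-0.0, 1.0, 0.0], [0.001, 0.0, -1.0]]
ft_force: [-0.9, -0.2, 1.1]
opening: 0.0439
finger_force: 0.0
```

Run:
```python
from rig import bot;from h import *
w=bot.get_image("wrist");s=bot.sense();m=brown(w["frame"])
p=proj(w,(.4061,-.3045,.131));c,b=blob(m,p);print(s["eef_pos"],p,c,b,proj(w,(.4161,-.3045,.131)),proj(w,(.4061,-.2945,.131)))
```

```text
[ 0.40630168 -0.303899    0.19098622] [318.73618493 214.27984402] [321.9286927  219.56536503] [308 207  28  27 589] [318.7149299  226.96570072] [332.26502428 214.29568349]
```

Run:
```python
from rig import bot;from h import *
w=bot.get_image("wrist")
print([ray(w,(321.9,219.5),z).round(4) for z in(.115,.131,.147)],proj(w,(.406,-.3045,.115)),proj(w,(.406,-.3045,.147)))
cv2.imwrite("pics/w3.png",cv2.resize(w["frame"][130:290,220:420],None,fx=3,fy=3)[:,:,::-1])
```

```text
[array([ 0.4166, -0.3022,  0.115 ]), array([ 0.4109, -0.3024,  0.131 ]), array([ 0.4052, -0.3026,  0.147 ])] [318.99666595 206.85405665] [319.07901898 220.63913427]
```

View pics/w3.png

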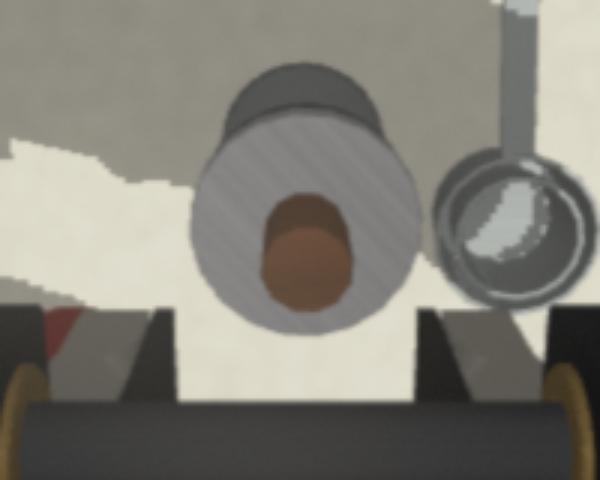

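The crop shows the knob top face centred at (306,265) and nearly centred between the fingers, with the measuring cup clear of them. X agrees, and Y is about 1.5 mm off.

>>> {"op": "apply_moves", "data": {
  "increments": [
    [0,0.007,0.03,0],
    [0,0.007,0.08,0],
    [0,0.007,0.14,0],
    [0,0.007,0.2,0],
    [0,0.007,0.26,0],
    [0,0.007,0.31,0],
    [0,0.007,0.34,0],
    [0,0.007,0.345,0],
    [0,0.007,0.345,0],
    [0,0.007,0.345,0]
  ]
}}

```text
clock: 14.35
eef_pos: [0.4066, -0.3026, 0.1222]
orientation: [[-1.0, 0.0, 0.001], [0.0, 1.0, -0.0], [-0.001, -0.0, -1.0]]
ft_force: [-0.4, 0.1, -0.6]
opening: 0.0437
finger_force: 0.0
```

>>> {"op": "apply_moves", "data": {
  "increments": [
    [0,0,0,0],
    [0,0,0,0],
    [0,0,0,0],
    [0,0,0,0],
    [0,0,0,0],
    [0,0,0,0],
    [0,0,0,0],
    [0,0,0,0],
    [0,0,0,0],
    [0,0,0,0]
  ],
  "gripper": 0
}}

```text
clock: 15.35
eef_pos: [0.4064, -0.3025, 0.122]
orientation: [[-1.0, 0.0, 0.0], [0.0, 1.0, -0.0], [-0.0, -0.0, -1.0]]
ft_force: [0.3, 2.7, 5.0]
opening: 0.0213
finger_force: 25.0
```

>>> {"op": "apply_moves", "data": {
  "increments": [
    [0,0,-0.04,0],
    [0,0,-0.1,0],
    [0,0,-0.19,0],
    [0,0,-0.28,0],
    [0,0,-0.37,0],
    [0,0,-0.46,0],
    [0,0,-0.54,0],
    [0,0,-0.6,0],
    [0,0,-0.6,0],
    [0,0,-0.6,0]
  ]
}}

```text
clock: 16.35
eef_pos: [0.406, -0.3023, 0.2415]
orientation: [[-1.0, 0.0, -0.0], [0.0, 1.0, 0.0], [0.0, 0.0, -1.0]]
ft_force: [-0.2, 1.1, -3.5]
opening: 0.0217
finger_force: 25.0
```

>>> {"op": "apply_moves", "data": {
  "increments": [
    [0,0.06,0,0],
    [0,0.16,0,0],
    [0,0.28,0,0],
    [0,0.41,0,0],
    [0,0.54,0,0],
    [0,0.67,0,0],
    [0,0.8,0,0],
    [0,0.92,0,0],
    [0,1,0,0],
    [0,1,0,0]
  ]
}}

```text
clock: 17.35
eef_pos: [0.4056, -0.1007, 0.2411]
orientation: [[-1.0, -0.002, -0.001], [-0.002, 1.0, 0.0], [0.001, 0.0, -1.0]]
ft_force: [0.3, 0.0, -3.8]
opening: 0.0213
finger_force: 25.0
```

>>> {"op": "apply_moves", "data": {
  "increments": [
    [-0.05,0.08,0,0],
    [-0.14,0.18,0,0],
    [-0.26,0.28,0,0],
    [-0.39,0.34,0,0],
    [-0.52,0.376,0,0],
    [-0.65,0.376,0,0],
    [-0.78,0.376,0,0],
    [-0.9,0.376,0,0],
    [-0.97,0.376,0,0],
    [-1,0.376,0,0]
  ]
}}

```text
clock: 18.35
eef_pos: [0.6068, -0.0276, 0.2401]
orientation: [[-1.0, 0.001, -0.003], [0.001, 1.0, -0.001], [0.003, -0.001, -1.0]]
ft_force: [-0.6, -0.1, -2.3]
opening: 0.0212
finger_force: 25.0
```

>>> {"op": "apply_moves", "data": {
  "increments": [
    [-0.03,0,0.02,0],
    [-0.058,0,0.08,0],
    [-0.058,0,0.17,0],
    [-0.058,0,0.26,0],
    [-0.058,0,0.35,0],
    [-0.058,0,0.43,0],
    [-0.058,0,0.48,0],
    [-0.058,0,0.51,0],
    [-0.058,0,0.52,0],
    [-0.058,0,0.525,0]
  ]
}}

```text
clock: 19.35
eef_pos: [0.6181, -0.0273, 0.1371]
orientation: [[-1.0, 0.0, 0.001], [0.0, 1.0, 0.0], [-0.001, 0.0, -1.0]]
ft_force: [-0.2, -0.1, -2.4]
opening: 0.0215
finger_force: 25.0
```

>>> {"op": "apply_moves", "data": {
  "increments": [
    [0,0,0,0],
    [0,0,0.003,0],
    [0,0,0.003,0],
    [0,0,0.003,0],
    [0,0,0.003,0],
    [0,0,0.003,0],
    [0,0,0.003,0],
    [0,0,0.003,0],
    [0,0,0.003,0],
    [0,0,0.003,0]
  ]
}}

```text
clock: 20.35
eef_pos: [0.6185, -0.0272, 0.1369]
orientation: [[-1.0, -0.0, 0.001], [-0.0, 1.0, 0.0], [-0.001, 0.0, -1.0]]
ft_force: [0.2, 1.5, 5.5]
opening: 0.0209
finger_force: 25.0
```

>>> {"op": "apply_moves", "data": {
  "increments": [
    [0,0,0,0],
    [0,0,0,0],
    [0,0,0,0],
    [0,0,0,0],
    [0,0,0,0],
    [0,0,0,0],
    [0,0,0,0],
    [0,0,0,0],
    [0,0,0,0],
    [0,0,0,0]
  ],
  "gripper": 0.5
}}

```text
clock: 21.35
eef_pos: [0.6179, -0.0273, 0.1362]
orientation: [[-1.0, 0.0, 0.0], [0.0, 1.0, 0.0], [-0.0, 0.0, -1.0]]
ft_force: [-0.2, -0.1, -0.1]
opening: 0.0436
finger_force: 0.0
```

>>> {"op": "apply_moves", "data": {
  "increments": [
    [0,0,-0.05,0],
    [0,0,-0.15,0],
    [0,0,-0.27,0],
    [0,0,-0.39,0],
    [0,0,-0.51,0],
    [0,0,-0.63,0],
    [0,0,-0.75,0],
    [0,0,-0.84,0],
    [0,0,-0.9,0],
    [0,0,-0.9,0]
  ]
}}

```text
clock: 22.35
eef_pos: [0.6186, -0.0273, 0.3185]
orientation: [[-1.0, 0.0, 0.003], [0.0, 1.0, 0.0], [-0.003, 0.0, -1.0]]
ft_force: [0.7, 0.7, 0.4]
opening: 0.0439
finger_force: 0.0
```

>>> {"op": "apply_moves", "data": {
  "increments": [
    [0.06,0.04,0,0],
    [0.16,0.11,0,0],
    [0.28,0.2,0,0],
    [0.4,0.29,0,0],
    [0.52,0.38,0,0],
    [0.64,0.47,0,0],
    [0.76,0.55,0,0],
    [0.86,0.62,0,0],
    [0.906,0.656,0,0],
    [0.906,0.656,0,0]
  ]
}}

```text
clock: 23.35
eef_pos: [0.4353, 0.1044, 0.3158]
orientation: [[-1.0, -0.002, -0.0], [-0.002, 1.0, 0.0], [0.0, 0.0, -1.0]]
ft_force: [0.8, -0.1, -0.1]
opening: 0.0436
finger_force: 0.0
```

>>> {"op": "apply_moves", "data": {
  "increments": [
    [0,0,0.05,0],
    [0,0,0.15,0],
    [0,0,0.27,0],
    [0,0,0.39,0],
    [0,0,0.51,0],
    [0,0,0.63,0],
    [0,0,0.71,0],
    [0,0,0.77,0],
    [0,0,0.8,0],
    [0,0,0.8,0]
  ]
}}

```text
clock: 24.35
eef_pos: [0.4364, 0.103, 0.1548]
orientation: [[-1.0, 0.001, -0.002], [0.001, 1.0, -0.002], [0.002, -0.002, -1.0]]
ft_force: [0.4, -0.1, -0.2]
opening: 0.0438
finger_force: 0.0
```

```bash
cat >> h.py <<'E'
def knob(w,X0,ztop):
    """whole-knob silhouette bbox centre near predicted knob centre -> world at mid height"""
    p=proj(w,np.r_[X0,ztop-.016]); m=brown(w["frame"],(2,80,20),(20,255,255)); c,b=blob(m,p)
    q=(b[0]+(b[2]-1)/2,b[1]+(b[3]-1)/2); return ray(w,q,ztop-.016).round(4),b
E
python3 - <<'E'
from rig import bot;from h import *
w=bot.get_image("wrist");s=bot.sense()
print(s["eef_pos"],knob(w,(.4365,.104),.122))
T=bot.get_image("top");cv2.imwrite("pics/t4.png",cv2.resize(T["frame"][120:270,160:440],None,fx=2.8,fy=2.8)[:,:,::-1])
E
```

```text
[0.43678923 0.10342317 0.15558916] (array([0.4376, 0.1016, 0.106 ]), array([303, 201,  31,  40, 955], dtype=int32))
```

View pics/t4.png

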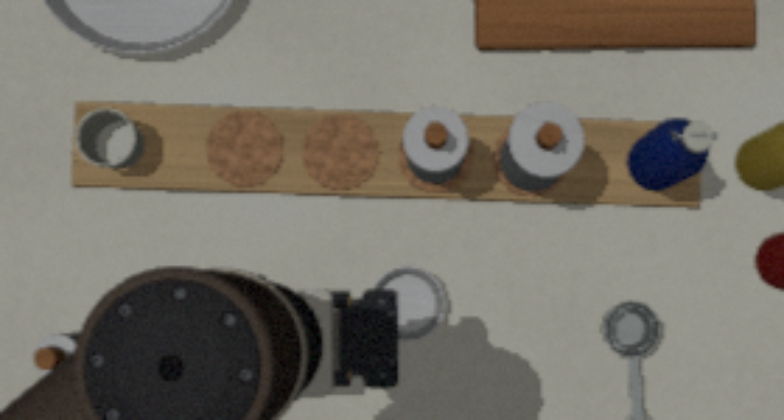

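The top view shows both placed canisters standing upright on the right two pads, with knobs at (436,134) and (549,134). Gripping the medium can next.

>>> {"op": "apply_moves", "data": {
  "increments": [
    [-0.005,-0.01,0.03,0],
    [-0.005,-0.01,0.08,0],
    [-0.005,-0.01,0.14,0],
    [-0.005,-0.01,0.2,0],
    [-0.005,-0.01,0.25,0],
    [-0.005,-0.01,0.28,0],
    [-0.005,-0.01,0.295,0],
    [-0.005,-0.01,0.295,0],
    [-0.005,-0.01,0.295,0],
    [-0.005,-0.01,0.295,0]
  ]
}}

```text
clock: 25.45
eef_pos: [0.438, 0.1021, 0.0976]
orientation: [[-1.0, 0.0, 0.001], [0.0, 1.0, 0.0], [-0.001, 0.0, -1.0]]
ft_force: [0.6, 0.1, -0.7]
opening: 0.0435
finger_force: 0.0
```

>>> {"op": "apply_moves", "data": {
  "increments": [
    [0,0,0,0],
    [0,0,0,0],
    [0,0,0,0],
    [0,0,0,0],
    [0,0,0,0],
    [0,0,0,0],
    [0,0,0,0],
    [0,0,0,0],
    [0,0,0,0],
    [0,0,0,0]
  ],
  "gripper": 0
}}

```text
clock: 26.45
eef_pos: [0.4379, 0.1021, 0.0973]
orientation: [[-1.0, 0.0, 0.0], [0.0, 1.0, 0.0], [-0.0, 0.0, -1.0]]
ft_force: [-0.1, 2.6, 1.9]
opening: 0.0216
finger_force: 25.0
```

>>> {"op": "apply_moves", "data": {
  "increments": [
    [0,0,-0.04,0],
    [0,0,-0.1,0],
    [0,0,-0.19,0],
    [0,0,-0.28,0],
    [0,0,-0.37,0],
    [0,0,-0.44,0],
    [0,0,-0.49,0],
    [0,0,-0.5,0],
    [0,0,-0.5,0],
    [0,0,-0.5,0]
  ]
}}

```text
clock: 27.45
eef_pos: [0.4372, 0.1016, 0.1964]
orientation: [[-1.0, 0.0, -0.001], [0.0, 1.0, -0.001], [0.001, -0.001, -1.0]]
ft_force: [-0.1, -1.4, -2.8]
opening: 0.0212
finger_force: 25.0
```

>>> {"op": "apply_moves", "data": {
  "increments": [
    [-0.06,-0.01,0,0],
    [-0.16,-0.03,0,0],
    [-0.28,-0.05,0,0],
    [-0.4,-0.07,0,0],
    [-0.52,-0.09,0,0],
    [-0.64,-0.11,0,0],
    [-0.76,-0.13,0,0],
    [-0.87,-0.146,0,0],
    [-0.927,-0.146,0,0],
    [-0.927,-0.146,0,0]
  ]
}}

```text
clock: 28.45
eef_pos: [0.6242, 0.0722, 0.1955]
orientation: [[-1.0, 0.001, -0.002], [0.001, 1.0, -0.001], [0.002, -0.001, -1.0]]
ft_force: [-0.7, 0.4, -2.6]
opening: 0.0213
finger_force: 25.0
```

>>> {"op": "apply_moves", "data": {
  "increments": [
    [0,0,0.03,0],
    [0,0,0.09,0],
    [0,0,0.17,0],
    [0,0,0.25,0],
    [0,0,0.32,0],
    [0,0,0.37,0],
    [0,0,0.4,0],
    [0,0,0.415,0],
    [0,0,0.425,0],
    [0,0,0.428,0]
  ]
}}

```text
clock: 29.45
eef_pos: [0.6237, 0.0728, 0.1123]
orientation: [[-1.0, -0.0, 0.001], [-0.0, 1.0, 0.0], [-0.001, 0.0, -1.0]]
ft_force: [-0.7, 1.0, 2.6]
opening: 0.0213
finger_force: 25.0
```

>>> {"op": "apply_moves", "data": {
  "increments": [
    [0,0,0,0],
    [0,0,0,0],
    [0,0,0,0],
    [0,0,0,0],
    [0,0,0,0],
    [0,0,0,0],
    [0,0,0,0],
    [0,0,0,0],
    [0,0,0,0],
    [0,0,0,0]
  ],
  "gripper": 0.5
}}

```text
clock: 30.45
eef_pos: [0.6231, 0.0726, 0.1115]
orientation: [[-1.0, 0.0, -0.0], [0.0, 1.0, -0.0], [0.0, -0.0, -1.0]]
ft_force: [-0.6, 0.5, 0.2]
opening: 0.0439
finger_force: 0.0
```

>>> {"op": "apply_moves", "data": {
  "increments": [
    [0,0,-0.05,0],
    [0,0,-0.15,0],
    [0,0,-0.27,0],
    [0,0,-0.39,0],
    [0,0,-0.51,0],
    [0,0,-0.63,0],
    [0,0,-0.75,0],
    [0,0,-0.84,0],
    [0,0,-0.9,0],
    [0,0,-0.9,0]
  ]
}}

```text
clock: 31.45
eef_pos: [0.6238, 0.0728, 0.2939]
orientation: [[-1.0, 0.0, 0.003], [0.0, 1.0, 0.001], [-0.003, 0.001, -1.0]]
ft_force: [0.7, 0.1, 0.4]
opening: 0.0437
finger_force: 0.0
```

>>> {"op": "apply_moves", "data": {
  "increments": [
    [0.06,0.06,0,0],
    [0.16,0.16,0,0],
    [0.28,0.28,0,0],
    [0.41,0.41,0,0],
    [0.54,0.54,0,0],
    [0.67,0.67,0,0],
    [0.8,0.8,0,0],
    [0.92,0.92,0,0],
    [1,1,0,0],
    [1,1,0,0]
  ]
}}

```text
clock: 32.45
eef_pos: [0.4207, 0.274, 0.2907]
orientation: [[-1.0, -0.003, -0.001], [-0.003, 1.0, -0.0], [0.001, -0.0, -1.0]]
ft_force: [0.0, -0.6, 0.1]
opening: 0.0437
finger_force: 0.0
```

>>> {"op": "apply_moves", "data": {
  "increments": [
    [0.038,0.05,0.05,0],
    [0.038,0.12,0.15,0],
    [0.038,0.2,0.27,0],
    [0.038,0.28,0.39,0],
    [0.038,0.35,0.51,0],
    [0.038,0.393,0.63,0],
    [0.038,0.393,0.71,0],
    [0.038,0.393,0.77,0],
    [0.038,0.393,0.8,0],
    [0.038,0.393,0.8,0]
  ]
}}

```text
clock: 33.45
eef_pos: [0.4153, 0.3507, 0.1307]
orientation: [[-1.0, 0.001, -0.001], [0.001, 1.0, -0.001], [0.001, -0.001, -1.0]]
ft_force: [0.2, 0.4, 0.5]
opening: 0.0438
finger_force: 0.0
```

Run:
```python
from rig import bot;from h import *
w=bot.get_image("wrist");s=bot.sense()
print(s["eef_pos"],knob(w,(.4154,.3514),.097))
```

```text
[0.41567123 0.3511241  0.13159329] (array([0.4177, 0.3471, 0.081 ]), array([300, 202,  31,  40, 950], dtype=int32))
```

>>> {"op": "apply_moves", "data": {
  "increments": [
    [-0.01,-0.02,0.03,0],
    [-0.01,-0.02,0.08,0],
    [-0.01,-0.02,0.14,0],
    [-0.01,-0.02,0.2,0],
    [-0.01,-0.02,0.25,0],
    [-0.01,-0.02,0.28,0],
    [-0.01,-0.02,0.295,0],
    [-0.01,-0.02,0.295,0],
    [-0.01,-0.02,0.295,0],
    [-0.01,-0.02,0.295,0]
  ]
}}

```text
clock: 34.5
eef_pos: [0.4178, 0.3476, 0.073]
orientation: [[-1.0, 0.0, 0.001], [0.0, 1.0, 0.001], [-0.001, 0.001, -1.0]]
ft_force: [0.1, -0.1, -0.2]
opening: 0.0437
finger_force: 0.0
```

>>> {"op": "apply_moves", "data": {
  "increments": [
    [0,0,0,0],
    [0,0,0,0],
    [0,0,0,0],
    [0,0,0,0],
    [0,0,0,0],
    [0,0,0,0],
    [0,0,0,0],
    [0,0,0,0],
    [0,0,0,0],
    [0,0,0,0]
  ],
  "gripper": 0
}}

```text
clock: 35.5
eef_pos: [0.4176, 0.3474, 0.0726]
orientation: [[-1.0, 0.0, 0.0], [0.0, 1.0, 0.0], [-0.0, 0.0, -1.0]]
ft_force: [0.1, 1.1, 0.9]
opening: 0.0217
finger_force: 25.0
```

>>> {"op": "apply_moves", "data": {
  "increments": [
    [0,0,-0.04,0],
    [0,0,-0.1,0],
    [0,0,-0.19,0],
    [0,0,-0.28,0],
    [0,0,-0.37,0],
    [0,0,-0.46,0],
    [0,0,-0.54,0],
    [0,0,-0.6,0],
    [0,0,-0.6,0],
    [0,0,-0.6,0]
  ]
}}

```text
clock: 36.5
eef_pos: [0.4173, 0.3472, 0.1925]
orientation: [[-1.0, 0.0, -0.0], [0.0, 1.0, 0.0], [0.0, 0.0, -1.0]]
ft_force: [-0.1, -0.1, -1.8]
opening: 0.0213
finger_force: 25.0
```

>>> {"op": "apply_moves", "data": {
  "increments": [
    [-0.06,-0.05,0,0],
    [-0.16,-0.14,0,0],
    [-0.28,-0.25,0,0],
    [-0.41,-0.36,0,0],
    [-0.54,-0.47,0,0],
    [-0.67,-0.59,0,0],
    [-0.8,-0.7,0,0],
    [-0.92,-0.81,0,0],
    [-1,-0.874,0,0],
    [-1,-0.874,0,0]
  ]
}}

```text
clock: 37.5
eef_pos: [0.6185, 0.1703, 0.1905]
orientation: [[-1.0, 0.003, -0.002], [0.003, 1.0, -0.002], [0.002, -0.002, -1.0]]
ft_force: [-1.1, -0.2, -1.0]
opening: 0.0211
finger_force: 25.0
```

>>> {"op": "apply_moves", "data": {
  "increments": [
    [-0.03,0,0.02,0],
    [-0.047,0,0.08,0],
    [-0.047,0,0.17,0],
    [-0.047,0,0.26,0],
    [-0.047,0,0.35,0],
    [-0.047,0,0.43,0],
    [-0.047,0,0.48,0],
    [-0.047,0,0.51,0],
    [-0.047,0,0.525,0],
    [-0.047,0,0.528,0]
  ]
}}

```text
clock: 38.5
eef_pos: [0.6274, 0.1729, 0.0876]
orientation: [[-1.0, -0.0, 0.001], [-0.0, 1.0, 0.0], [-0.001, 0.0, -1.0]]
ft_force: [0.4, 0.1, 2.8]
opening: 0.021
finger_force: 25.0
```

Contact. Release, lift and back away for a check.

>>> {"op": "apply_moves", "data": {
  "increments": [
    [0,0,0,0],
    [0,0,0,0],
    [0,0,0,0],
    [0,0,0,0],
    [0,0,0,0],
    [0,0,0,0],
    [0,0,0,0],
    [0,0,0,0],
    [0,0,0,0],
    [0,0,0,0]
  ],
  "gripper": 0.5
}}

```text
clock: 39.5
eef_pos: [0.6269, 0.1725, 0.0869]
orientation: [[-1.0, 0.0, -0.0], [0.0, 1.0, -0.0], [0.0, -0.0, -1.0]]
ft_force: [0.4, -0.6, -0.6]
opening: 0.0438
finger_force: 0.0
```

>>> {"op": "apply_moves", "data": {
  "increments": [
    [0,0,-0.05,0],
    [0,0,-0.15,0],
    [0,0,-0.27,0],
    [0,0,-0.4,0],
    [0,0,-0.53,0],
    [0,0,-0.66,0],
    [0,0,-0.8,0],
    [0,0,-0.92,0],
    [0,0,-1,0],
    [0,0,-1,0]
  ]
}}

```text
clock: 40.5
eef_pos: [0.628, 0.1728, 0.2909]
orientation: [[-1.0, -0.0, 0.005], [-0.0, 1.0, 0.002], [-0.005, 0.002, -1.0]]
ft_force: [0.6, 0.4, -0.3]
opening: 0.044
finger_force: 0.0
```

>>> {"op": "apply_moves", "data": {
  "increments": [
    [0.06,0.06,0,0],
    [0.16,0.16,0,0],
    [0.28,0.28,0,0],
    [0.41,0.41,0,0],
    [0.54,0.54,0,0],
    [0.67,0.67,0,0],
    [0.8,0.8,0,0],
    [0.92,0.92,0,0],
    [1,1,0,0],
    [1,1,0,0]
  ]
}}

```text
clock: 41.5
eef_pos: [0.4244, 0.3741, 0.2863]
orientation: [[-1.0, -0.003, -0.001], [-0.003, 1.0, -0.0], [0.001, -0.0, -1.0]]
ft_force: [-0.2, -0.8, 0.9]
opening: 0.044
finger_force: 0.0
```

>>> {"op": "apply_moves", "data": {
  "increments": [
    [0,0.05,0,0],
    [0,0.12,0,0],
    [0,0.2,0,0],
    [0,0.28,0,0],
    [0,0.35,0,0],
    [0,0.4,0,0],
    [0,0.4,0,0],
    [0,0.4,0,0],
    [0,0.4,0,0],
    [0,0.4,0,0]
  ]
}}

```text
clock: 42.5
eef_pos: [0.427, 0.4521, 0.2873]
orientation: [[-1.0, 0.001, 0.0], [0.001, 1.0, 0.0], [-0.0, 0.0, -1.0]]
ft_force: [1.0, -0.3, 0.0]
opening: 0.0436
finger_force: 0.0
```

Run:
```python
from rig import bot;from h import *
T=bot.get_image("top");S=bot.get_image("side")
tm,sm=brown(T["frame"]),brown(S["frame"])
pads={"small":((.627,.1725),.096),"med":((.6229,.0728),.121),"large":((.6178,-.0273),.146),"largest":((.6122,-.128),.171)}
for n,(p,z) in pads.items():
    X0=np.r_[p,z]; a,sa=blob(tm,proj(T,X0));b,sb=blob(sm,proj(S,X0));X,e=tri(T,a,S,b)
    print(n,X.round(4),(X[:2]-p).round(4),np.round(e,1),sa[4],sb[4])
cv2.imwrite("pics/f.png",np.vstack([cv2.resize(f["frame"][y:y+150,x:x+300],None,fx=2,fy=2) for f,y,x in((T,100,170),(S,100,200))])[:,:,::-1])
```

```text
small [0.6277 0.1766 0.0835] [0.0007 0.0041] [0.6 0.5] 46 31
med [0.6216 0.0734 0.1353] [-0.0013  0.0006] [0.7 0.5] 48 467
large [ 0.6137 -0.028   0.1585] [-0.0041 -0.0007] [1.2 0.7] 49 229
largest [ 0.6491 -0.1219  0.1118] [0.0369 0.0061] [11.3  6.5] 53 229
```

View pics/f.png

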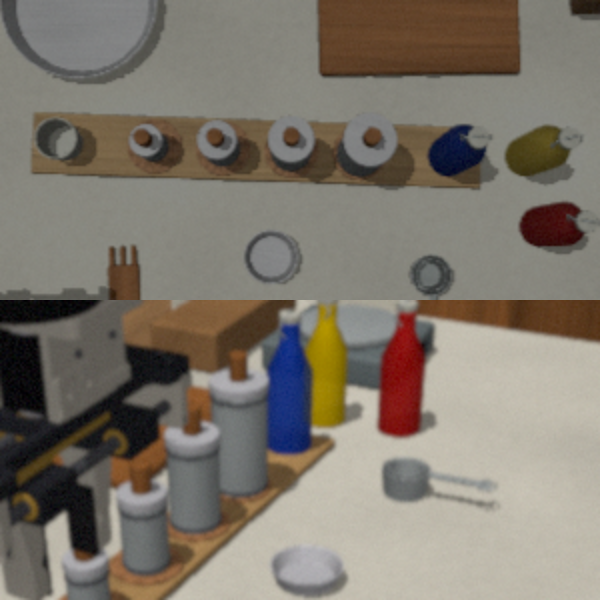

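All four stand upright and in the right order (top knobs at columns 144, 214, 291 and 371), and the bottle hasn't moved. The side-view blobs merge with the background or are occluded, so I'll measure with the top camera alone.

Run:
```python
from rig import bot;from h import *
T=bot.get_image("top");tm=brown(T["frame"])
for n,p,z in(("small",(.627,.1725),.102),("med",(.6229,.0728),.125),("large",(.6178,-.0273),.148),("largest",(.6122,-.128),.175)):
    a,_=blob(tm,proj(T,np.r_[p,z-.003])); print(n,(ray(T,a,z-.003)[:2]-p).round(4),bot.sense()["qvel"].__abs__().max() if n=="small" else "")
print("bottle cap col/row check",proj(T,(.6096,-.2643,.185)))
print(bot.close_job())
```

```text
small [-0.0004  0.0018] 0.10068692054104422
med [-0.0008  0.0012] 
large [0.0007 0.0003] 
largest [ 0.0004 -0.0009] 
bottle cap col/row check [410.79019334 167.50149649]
the job is handed in; nothing more can be done
None
```

I stood the four canisters upright on the cork pads, tallest next to the blue bottle and shortest farthest away, each measured within about 2 mm of its pad's middle; the bottle was left standing where it was, and the job is handed in.

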